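# Box spanners back on the clip rail in size order

### The job

The office's chair-and-printer tool rail has only its middle box spanner in place. Press the short and the long box spanner that lie on the desk down into the spring clips of the two empty places so that the three run in size order, the short one over the rail's narrow end and the long one over its broad end, each centred and fully clicked in. Leave the middle one in its clips.

Things in the scene. Friction and masses are not known exactly. Their poses are not given: they have to be found in the camera images.
- spanner_short: The short tubular box spanner: steel, 160 mm long, a round shank (14 mm dia., 124 mm long) between two equal hexagonal heads (17 mm across flats, 18 mm long); about 110 g. Origin on its axis at mid-length, x along the shank (either end may lead), any roll. It lies on the desk, axis 8.5 mm above it. Best gripped across the middle of the shank.
- spanner_long: The long tubular box spanner: steel, 210 mm long, a round shank (14 mm dia., 124 mm long) between two equal hexagonal heads (28 mm across flats, 43 mm long); about 220 g. Origin on its axis at mid-length, x along the shank (either end may lead), any roll. It lies on the desk, axis 14 mm above it. Best gripped across the middle of the shank.
- spanner_middle: The middle tubular box spanner: steel, 185 mm long, a round shank (14 mm dia., 124 mm long) between two equal hexagonal heads (22 mm across flats, 30.5 mm long); about 150 g. Origin on its axis at mid-length, x along the shank (either end may lead), any roll. It is already clipped in the middle place of the rail and stays there.
- rail: Fixed stepped aluminium plate on the desk at any yaw, 8 mm thick, 225 mm long along its y, in three 75 mm steps: 110 mm wide (along x) at the narrow end (-y), 140 in the middle, 170 at the broad end (+y). Origin under its centre, z up. Each step has one place: a pair of spring clips, each 12 mm wide, 42 mm either side of the step's centre along x, with 72 mm free between them for fingers.
- place_short (a point): The empty place on the narrow step: point midway between its two clips, on the axis of a seated shank (30 mm above the desk). x along the seated shank, y to the broad end, z up. The heads then stand outside the clips, with 14 mm of free play either way along x.
- place_long (a point): The empty place on the broad step, likewise. All clips are alike: two sprung jaws with flared lips, about 33 mm apart at the top (50 mm above the desk) and 10 mm at the narrowest (36 mm). A shank pressed straight down between them with roughly 10 N snaps in and comes to rest on the saddle below.
- place_middle (a point): The middle place, likewise, filled by the middle spanner from the start.
Things that resemble listed ones, but are neither listed nor needed, are in the scene too. What is shaped like the spanner_middle but orange is not meant.

How it is judged:
By the outcome, as a careful person would: the job done as asked, in the order asked, and still so for the second after the job is handed in, with the robot touching nothing.
It also fails if it takes over 64 s, if anything falls off the work surface, if the arm or the gripper's body presses on something with over 40 N, if the wrist force passes 120 N, or if a joint passes its speed limit or range.

### The arm

A 6-joint arm with a two-finger parallel gripper is mounted at the origin on the work surface. World frame = base frame: x ahead of the robot, y to its left, z up, the work surface at z = 0. Lengths are in mm, angles in rad, forces in N, time in s.
With the tool pointing down it reaches from about 300 to 775 mm from the base axis. Payload 14.6 kg.
Tool frame: the origin (TCP) lies between the finger pads; the fingertips stand 11 mm ahead of it and the grasp point (between the pads) lies 8 mm behind it; z points along the fingers, y is the line along which they close (so a half turn about z gives the same grasp; the last joint's range is limited). The gripper opens to 94 mm and grips with 3 to 60 N. Pads are 16 mm wide; open, the fingers measure 119 mm over their backs; the gripper's body (75 mm by 177 mm) begins 78 mm behind the grasp point.
Start: joints at [-1.353, 0.3, 1.521, -0, 1.321, -0.067], TCP at [154.524, -527.837, 216.446] pointing down, gripper open.
Joint ranges: [-3.03, 3.03], [-0.79, 2.21], [0.23, 2.52], [-1.04, 4.18], [0, 3.07], [-2.55, 2.55]. Speed limits (rad/s): [2.22, 2.22, 2.57, 3.14, 3.14, 3.14].

### API

Orientations are given as [roll, pitch, yaw] about the fixed x, y, z axes, in that order (R = Rz(yaw) Ry(pitch) Rx(roll)).
In Python, from cell import manip gives the robot as it stands. The module is installed in compiled form; this text tells all that it offers.
- The arm moves only by the tool arm_command, never from a script. Its argument "rows" is one flat list of numbers, 5 for each row, row after row: the shift along the world's x, y, z in mm, then the turn about the world's z in degrees, then the finger opening in mm, from 0 to 94. In form: [dx, dy, dz, twist, jaw, dx, dy, dz, twist, jaw, ...]. A call has 1 to 5 rows; each row shifts and turns the commanded pose from where the row before left it; what a row does not reach is not made up. A row lasts 1/8 s, in which the tool goes at most 62.5 mm and 10.7 degrees, less where a joint would pass 70% of its speed; a pose out of reach is approached as far as the arm can. A call is refused whole if a number of a shift passes 62.5 or a number of a turn 10.7, either way. A call with a gripper value outside its range is refused whole. The fingers move at their own pace and stop on an object; "newtons" is the grip in N (left out, the last holds). Time passes only in rows, so rows that do not move let the fingers close. It gives the time, the measured TCP pose, the force and the opening at its end, in the units of the state.
- manip.read_state(): the state, without advancing time (a new reading comes with each control period).
- manip.camera(name): name is "scene" or "top" or "wrist"; returns a dict with "image" (384x512x3 uint8, blue, green, red), "z_map" (384x512 float32, mm along the optical axis (not along the pixel's ray), 0 where there is no reading), "fx", "fy", "cx", "cy" (pixels), "D" ([k1, k2, p1, p2, k3] as OpenCV has them; the pictures are not rectified), "pose" (4x4, takes a point from camera to world coordinates). Camera axes: x right, y down, z forward; pixel columns grow to the right and rows downward; lengths in mm; the calibration is good to about 2 mm. A picture is of the moment at which its call begins.
- manip.sign_off(): hands the job in, once; it reports no verdict.
The state is a dict: "clock": time; "joints": joint angles; "qd": joint speeds; "effort": joint torques, N m; "eef_pos": TCP position; "eef_rot": TCP orientation; "wrist_force": force on the tool from outside, world axes, zero at the start; "moment": the same for the moment, N m; "finger_gap": finger opening in mm.
Only numpy, scipy, OpenCV 4.12 (cv2) and the standard library are available. Lean on these libraries where they do the work, as an engineer would, in place of code of your own. Each camera call takes 0.05 s, during which the arm holds its last target. There are 200 camera calls.

## Working session

There is one attempt and no reset: what is moved stays moved. The work goes in short steps, Python scripts to look and compute and a tool call to move; the robot and the scene stay as the last step left them, time stands still between calls to the robot, and variables do not carry over. Pictures are saved under pics/ and viewed, on a budget of 10 in all, crops included, one or two more only if the job needs it, and the job is handed in when it is done.

Besides the shell and the picture viewer there is one more tool, called after "Call:" by a JSON object that holds its "method" and its "body". arm_command: Moves the arm, as the interface text tells. Its arguments: {"type":"object","properties":{"rows":{"type":"array","items":{"type":"number"}},"newtons":{"type":"number"}},"required":["rows"]}

```bash
mkdir -p pics; cat > h.py <<'E'
import numpy as np, cv2, pickle
from cell import manip
def snap(n,tag):
    c=manip.camera(n); pickle.dump(c,open(f'{tag}.pkl','wb')); cv2.imwrite(f'pics/{tag}.png',c['image']); return c
def load(tag): return pickle.load(open(f'{tag}.pkl','rb'))
def w(c,u,v,z=None):
    """world point of pixel: by depth, or on plane z"""
    K=np.array([[c['fx'],0,c['cx']],[0,c['fy'],c['cy']],[0,0,1]])
    p=cv2.undistortPoints(np.array([[[u,v]]],float),K,np.array(c['D'],float))[0,0]
    r=np.array([p[0],p[1],1.]);T=np.array(c['pose'])
    if z is None: return T[:3,:3]@(r*c['z_map'][int(round(v)),int(round(u))])+T[:3,3]
    d=T[:3,:3]@r; return T[:3,3]+d*(z-T[2,3])/d[2]
E
python3 - <<'E'
from h import *
a=snap('top','top1'); b=snap('scene','scene1')
im=cv2.resize(a['image'],(800,600),interpolation=cv2.INTER_CUBIC); cv2.imwrite('pics/top1b.png',im)
print(a['pose'],a['fx'],manip.read_state())
E
```

```text
[[-2.47464484e-02 -9.80360521e-01  1.95654959e-01  3.52391779e+02]
 [-9.98976637e-01  3.16622752e-02  3.22982908e-02 -1.14142394e+01]
 [-3.78588504e-02 -1.94655465e-01 -9.80140784e-01  7.49135860e+02]
 [ 0.00000000e+00  0.00000000e+00  0.00000000e+00  1.00000000e+00]] 346.81995577729424 {'clock': 0.1, 'joints': array([-1.35259249e+00,  3.00406213e-01,  1.52155449e+00, -1.59138968e-05,
        1.32069193e+00, -6.66213655e-02]), 'qd': array([ 0.00237156,  0.00021392, -0.00167956,  0.00017413,  0.00082634,
        0.00026634]), 'effort': array([ 1.83125398e-03, -5.32637000e+01, -3.53281510e+01,  7.09882937e-02,
        2.34444276e-02, -4.46721367e-05]), 'eef_pos': array([ 154.47488774, -527.61390988,  215.93316164]), 'eef_rot': array([-3.14053400e+00, -5.51846277e-05,  2.84829118e-01]), 'wrist_force': array([ 0.07121133,  1.14522195, -0.52676467]), 'moment': array([-0.00481074, -0.00455786,  0.00212625]), 'finger_gap': 94.15174830204492}
```

View pics/top1b.png

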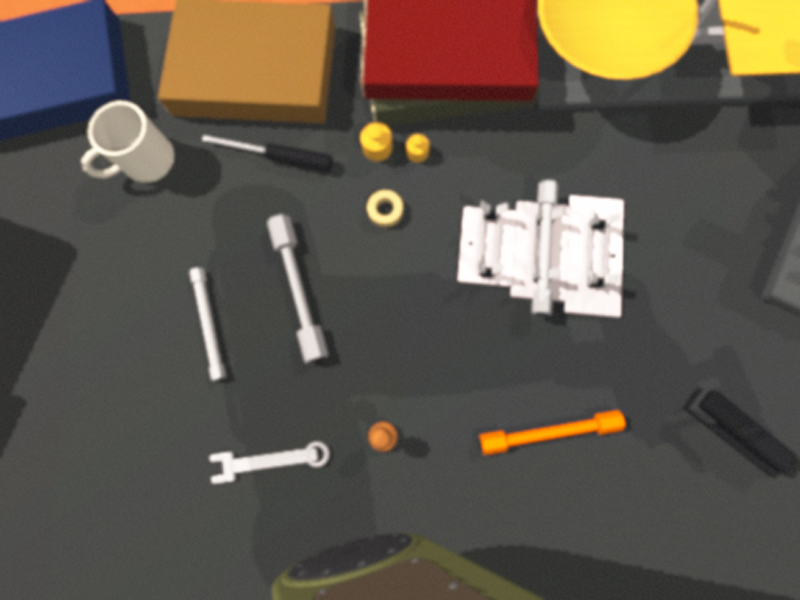

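The view shows the rail at about (543,255), narrow end left, with the middle spanner clipped in. The short spanner is at (208,325), the long one at (298,290), and the orange decoy is at (553,433).

```bash
python3 - <<'E'
from h import *
c=load('top1')
def L(n,a,b,z):
    p,q=[w(c,(x[0]+.5)*.64-.5,(x[1]+.5)*.64-.5,z) for x in(a,b)]
    d=p-q; print(n,'mid',((p+q)/2).round(1),'len',np.linalg.norm(d).round(1),'dir',np.degrees(np.arctan2(d[1],d[0])).round(1))
L('short',(197,269),(217,379),8.5)
L('long',(280,216),(315,360),14)
L('middle',(547,181),(542,313),30)
L('narrowend',(463,207),(459,283),8)
L('broadend',(624,198),(621,316),8)
for p in[(208,325),(297,287),(545,250)]: print(w(c,p[0]*.64,p[1]*.64))
E
```

```text
short mid [480.5 274.5   8.5] len 161.5 dir 12.6
long mid [528.1 145.9  14. ] len 215.3 dir 13.8
middle mid [ 569.9 -198.5   30. ] len 188.9 dir -6.6
narrowend mid [582.1 -86.7   8. ] len 112.7 dir -5.7
broadend mid [ 557.7 -311.3    8. ] len 172.3 dir -7.5
[475.66308718 269.23798154  16.06402021]
[524.73625812 144.20834217  19.9633515 ]
[ 561.38644499 -197.48354338   35.13005111]
```

Call:
{"method": "arm_command", "body": {"rows": [45,40,0,-0.7,94,45,40,0,-0.7,94,45,40,0,-0.7,94,45,40,0,-0.7,94,45,40,0,-0.7,94], "newtons": 50}}

```text
clock: 0.72
eef_pos: [380.7, -326.3, 216.4]
eef_rot: [-3.141, 0.0, 0.223]
wrist_force: [1.0, -0.8, 0.3]
finger_gap: 94.1
```

Call:
{"method": "arm_command", "body": {"rows": [20,58,-5,0,94,20,58,-5,0,94,20,58,-5,0,94,20,58,-5,0,94,20,58,-5,0,94]}}

```text
clock: 1.35
eef_pos: [479.8, -35.9, 191.3]
eef_rot: [3.142, -0.0, 0.224]
wrist_force: [1.4, -0.6, -0.1]
finger_gap: 94.0
```

Call:
{"method": "arm_command", "body": {"rows": [0,60,-5,0,94,0,60,-5,0,94,0,60,-5,0,94,0,60,-5,0,94,0,60,-5,0,94]}}

```text
clock: 1.98
eef_pos: [479.1, 264.1, 166.1]
eef_rot: [3.141, 0.0, 0.224]
wrist_force: [1.1, -1.0, 0.7]
finger_gap: 93.6
```

```bash
python3 - <<'E'
from h import *
a=snap('wrist','w1'); s=manip.read_state(); print(s['eef_pos'],np.degrees(s['eef_rot']),s['clock'])
E
```

```text
[478.14506841 269.50315026 165.2903007 ] [-1.79929689e+02  4.28451157e-02  1.30000478e+01] 2.025
```

View pics/w1.png

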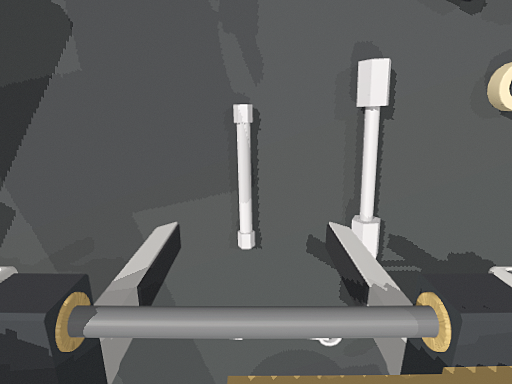

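The wrist view shows the short spanner with its ends at about (243,104) and (246,248). The long one runs from (374,59) to about (366,255).

```bash
cat >> h.py <<'E'
def L(c,n,a,b,z):
    p,q=[w(c,x[0],x[1],z) for x in(a,b)]
    d=p-q; print(n,'mid',((p+q)/2).round(1),'len',np.linalg.norm(d).round(1),'dir',np.degrees(np.arctan2(d[1],d[0])).round(1))
E
python3 - <<'E'
from h import *
c=load('w1')
L(c,'short',(242.5,104),(246,248),10)
L(c,'long shank',(372.5,106),(367,217),18)
print(w(c,244,176),w(c,370,160),c['pose'][:3,3]); print(manip.read_state()['eef_pos'])
E
```

```text
short mid [479.8 274.2  10. ] len 162.7 dir 13.8
long shank mid [529.  148.5  18. ] len 119.4 dir 16.0
[485.6426115  275.83233602  13.23767559] [533.57747966 150.52408057  20.04290174] [557.59369655 282.45654672 333.1245532 ]
[478.14506841 269.50315026 165.2903007 ]
```

Call:
{"method": "arm_command", "body": {"rows": [2,5,-40,0.5,70,0,0,-40,0,70,0,0,-30,0,70,0,0,0,0,70]}}

```text
clock: 2.52
eef_pos: [480.4, 266.6, 54.5]
eef_rot: [3.141, 0.004, 0.232]
wrist_force: [-0.2, 0.6, -0.4]
finger_gap: 70.4
```

Call:
{"method": "arm_command", "body": {"rows": [0,7.5,0,0.5,70,0,0,-20,0,60,0,0,-20,0,60,0,0,0,0,60]}}

```text
clock: 3.02
eef_pos: [481.5, 275.0, 16.8]
eef_rot: [3.142, 0.0, 0.242]
wrist_force: [-0.6, 0.6, -0.5]
finger_gap: 60.1
```

Call:
{"method": "arm_command", "body": {"rows": [0,0,0,0,8,0,0,0,0,8,0,0,0,0,8,0,0,0,0,8,0,0,0,0,8]}}

```text
clock: 3.65
eef_pos: [481.5, 274.6, 16.5]
eef_rot: [3.142, -0.0, 0.241]
wrist_force: [1.0, -0.6, 1.2]
finger_gap: 13.2
```

Call:
{"method": "arm_command", "body": {"rows": [0,0,0,0,24,0,0,0,0,24,0,0,-4,0,24,0,0,0,0,24]}}

```text
clock: 4.15
eef_pos: [481.3, 274.6, 12.0]
eef_rot: [3.141, 0.001, 0.241]
wrist_force: [0.4, 0.1, 0.6]
finger_gap: 23.7
```

Call:
{"method": "arm_command", "body": {"rows": [0,0,0,0,8,0,0,0,0,8,0,0,0,0,8,0,0,0,0,8]}}

```text
clock: 4.65
eef_pos: [481.5, 274.7, 12.4]
eef_rot: [-3.142, -0.0, 0.241]
wrist_force: [1.3, -1.0, 0.3]
finger_gap: 12.4
```

Call:
{"method": "arm_command", "body": {"rows": [0,0,20,0,8,0,0,40,0,8,0,0,50,0,8,0,0,0,0,8]}}

```text
clock: 5.15
eef_pos: [483.0, 275.4, 126.1]
eef_rot: [-3.14, -0.006, 0.241]
wrist_force: [0.1, 1.0, -1.6]
finger_gap: 12.6
```

Call:
{"method": "arm_command", "body": {"rows": [12,-50,0,-2.5,8,12,-50,0,-2.5,8,12,-50,0,-2.5,8,12,-50,0,-2.5,8,12,-50,0,-2.5,8]}}

```text
clock: 5.78
eef_pos: [541.3, 23.0, 121.3]
eef_rot: [-3.141, 0.001, 0.022]
wrist_force: [0.3, -0.7, -2.2]
finger_gap: 12.8
```

Call:
{"method": "arm_command", "body": {"rows": [12,-50,0,-2.5,8,12,-50,0,-2.5,8,12,-49,0,-2.5,8,0,0,0,0,8,0,0,0,0,8]}}

```text
clock: 6.4
eef_pos: [577.0, -123.9, 121.4]
eef_rot: [-3.141, 0.002, -0.108]
wrist_force: [-1.0, 0.3, -1.3]
finger_gap: 12.4
```

```bash
python3 - <<'E'
from h import *
a=snap('wrist','w2'); b=snap('top','t2'); s=manip.read_state(); print(s['eef_pos'],np.degrees(s['eef_rot']),s['clock'])
t=cv2.resize(b['image'][60:260,230:460],None,fx=1.25,fy=1.25)
A=cv2.resize(a['image'],None,fx=1,fy=1); out=np.zeros((384+250,800,3),np.uint8)
x=cv2.resize(b['image'][90:230,270:430],(288*1,252)); out=np.zeros((384,800,3),np.uint8); out[:,:512]=A; out[:252,512:]=x; cv2.imwrite('pics/m2.png',out)
E
```

```text
[ 577.25162042 -123.24974852  121.96274695] [-1.79986441e+02  4.85104848e-02 -6.10186496e+00] 6.5
```

View pics/m2.png

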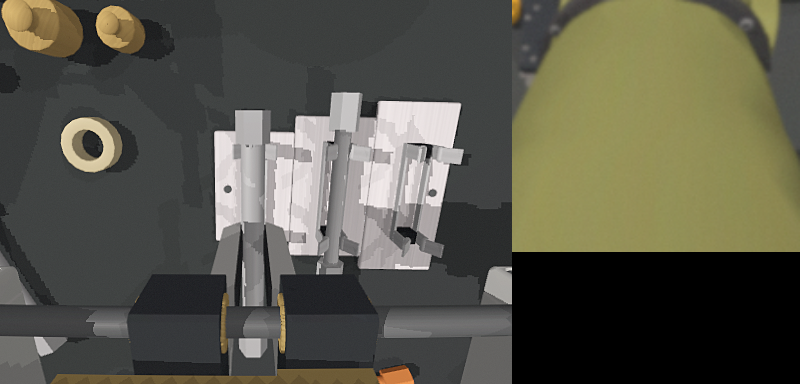

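Wrist view: the short spanner hangs lengthwise with ends at about (253,110) and (252,357). Rail corners are narrow-far (215,132), narrow-near (217,240), mid-far (295,117), broad-far (377,101)/(461,103) and broad-near (360,267)/(430,269).

```bash
python3 - <<'E'
from h import *
from scipy.optimize import least_squares
c=load('w2')
px=[(461,103),(377,101),(295,117),(215,132),(430,269),(360,267),(217,240)]
r=np.array([(-85,112.5),(-85,37.5),(-70,-37.5),(-55,-112.5),(85,112.5),(85,37.5),(55,-112.5)])
P=np.array([w(c,*p,8)[:2] for p in px])
f=lambda q:(r@np.array([[np.cos(q[2]),np.sin(q[2])],[-np.sin(q[2]),np.cos(q[2])]])+q[:2]-P).ravel()
s=least_squares(f,[570,-199,3.03],loss='soft_l1',f_scale=2); q=s.x
print(q[:2],np.degrees(q[2]),f(q).reshape(-1,2).round(1))
y=np.array([-np.sin(q[2]),np.cos(q[2])]); print('short',q[:2]-75*y,'long',q[:2]+75*y)
for z in(118,): L(c,'held',(253,110),(252,357),z)
print(w(c,253,180),w(c,339,190))
E
```

```text
[ 571.90345267 -198.27353805] 173.32629987069527 [[ 1.6 -0.9]
 [ 1.  -2.6]
 [ 1.1 -0.4]
 [ 0.5  2. ]
 [-0.6 -0.3]
 [-2.6  0.4]
 [-1.9  1.7]]
short [ 580.61956569 -123.78173062] long [ 563.18733965 -272.76534547]
held mid [ 572.9 -122.5  118. ] len 166.8 dir -6.4
[ 657.25582009 -131.87486002  288.24103748] [ 580.34299878 -198.91362777   36.03308971]
```

Call:
{"method": "arm_command", "body": {"rows": [3.5,-0.7,-20,-0.4,8,0,0,-25,0,8,0,0,-17,0,8,0,0,0,0,8,0,0,0,0,8], "newtons": 60}}

```text
clock: 7.12
eef_pos: [581.4, -125.0, 61.0]
eef_rot: [3.141, -0.001, -0.115]
wrist_force: [-0.5, 0.2, -0.5]
finger_gap: 12.6
```

Call:
{"method": "arm_command", "body": {"rows": [0,0,-5,0,8,0,0,-5,0,8,0,0,-4,0,8,0,0,0,0,8]}}

```text
clock: 7.62
eef_pos: [581.0, -125.0, 46.3]
eef_rot: [-3.141, 0.0, -0.115]
wrist_force: [0.3, 0.6, -0.8]
finger_gap: 12.6
```

Call:
{"method": "arm_command", "body": {"rows": [0,0,-3,0,8,0,0,-3,0,8,0,0,0,0,8]}}

```text
clock: 8.0
eef_pos: [581.6, -125.2, 40.8]
eef_rot: [3.141, -0.002, -0.115]
wrist_force: [3.0, 0.0, 1.6]
finger_gap: 12.6
```

Call:
{"method": "arm_command", "body": {"rows": [0,0,-2.5,0,8,0,0,-2.5,0,8,0,0,0,0,8,0,0,0,0,8]}}

```text
clock: 8.5
eef_pos: [580.6, -124.9, 34.8]
eef_rot: [-3.141, 0.001, -0.115]
wrist_force: [0.4, 0.1, -6.6]
finger_gap: 12.6
```

Call:
{"method": "arm_command", "body": {"rows": [0,0,-1,0,8,0,0,0,0,8,0,0,0,0,8]}}

```text
clock: 8.88
eef_pos: [580.9, -125.0, 34.4]
eef_rot: [-3.142, 0.0, -0.115]
wrist_force: [-0.3, 0.4, -3.1]
finger_gap: 12.4
```

Call:
{"method": "arm_command", "body": {"rows": [0,0,-1.5,0,8,0,0,0,0,8,0,0,0,0,8]}}

```text
clock: 9.25
eef_pos: [581.2, -125.1, 33.8]
eef_rot: [3.141, -0.001, -0.115]
wrist_force: [-4.7, 1.2, 6.7]
finger_gap: 12.6
```

Call:
{"method": "arm_command", "body": {"rows": [0,0,0,0,34,0,0,0,0,34,0,0,0,0,34,0,0,10,0,34,0,0,40,0,34]}}

```text
clock: 9.88
eef_pos: [580.0, -124.8, 82.2]
eef_rot: [-3.141, 0.004, -0.115]
wrist_force: [-1.1, 0.4, -0.7]
finger_gap: 34.3
```

Call:
{"method": "arm_command", "body": {"rows": [-20,0,50,0,60,-30,0,40,0,90,-30,0,20,0,90,-25,0,0,0,90,0,0,0,0,90]}}

```text
clock: 10.5
eef_pos: [475.4, -125.1, 194.1]
eef_rot: [3.141, -0.002, -0.115]
wrist_force: [0.3, -0.4, -0.1]
finger_gap: 80.0
```

```bash
python3 - <<'E'
from h import *
a=snap('wrist','w3'); s=manip.read_state(); print(s['eef_pos'],np.degrees(s['eef_rot']),s['clock'])
E
```

```text
[ 476.20108107 -125.15561822  193.79301378] [ 1.79985021e+02 -7.82915110e-02 -6.60471724e+00] 10.55
```

View pics/w3.png

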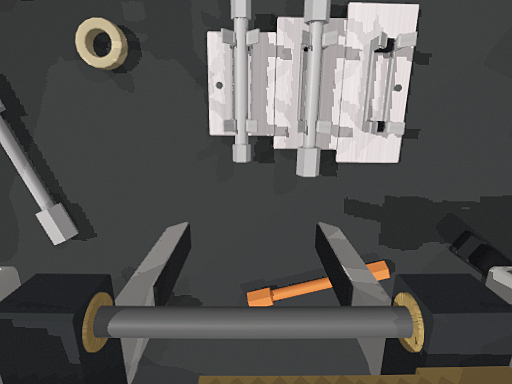

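The short spanner sits in both narrow-step clips. Its inner head edges are at about (241,17) and (241,146) and the clips at rows 30-46 and 120-134, so the gaps are equal. The middle spanner is undisturbed.

```bash
python3 - <<'E'
from h import *
from scipy.optimize import least_squares
c=load('w3')
for u,v in[(241,60),(241,80),(241,105),(314,60),(313,100)]: print(w(c,u,v).round(1))
L(c,'short shank',(241,17),(241,146),33)
px=[(418,5),(349,2),(277,17),(208,32),(399,163),(337,160),(210,134)]
r=np.array([(-85,112.5),(-85,37.5),(-70,-37.5),(-55,-112.5),(85,112.5),(85,37.5),(55,-112.5)])
P=np.array([w(c,*p,8)[:2] for p in px])
f=lambda q:(r@np.array([[np.cos(q[2]),np.sin(q[2])],[-np.sin(q[2]),np.cos(q[2])]])+q[:2]-P).ravel()
q=least_squares(f,[570,-199,3.03],loss='soft_l1',f_scale=2).x
print(q[:2],np.degrees(q[2]),f(q).reshape(-1,2).round(1))
y=np.array([-np.sin(q[2]),np.cos(q[2])]); print('short',q[:2]-75*y,'long',q[:2]+75*y)
E
```

```text
[ 602.9 -127.2   35.7]
[ 584.1 -124.8   35.5]
[ 559.7 -121.8   37.1]
[ 594.6 -199.9   36. ]
[ 556.2 -196.6   35.3]
short shank mid [ 579.7 -124.2   33. ] len 126.0 dir -7.1
[ 571.13820984 -198.57035743] 172.9445845569934 [[ 1.5 -2.5]
 [ 0.4 -0.5]
 [ 0.6 -0.4]
 [ 0.9  1.5]
 [-0.1 -0.2]
 [-2.8  0.6]
 [-1.8  1. ]]
short [ 580.35040427 -124.13827111] long [ 561.92601542 -273.00244375]
```

Call:
{"method": "arm_command", "body": {"rows": [10.5,54.5,-6,4.2,80,10.5,54.5,-6,4.2,80,10.5,54.5,-6,4.2,80,10.5,54.5,-6,4.2,80,10.5,54.5,-6,4.2,80]}}

```text
clock: 11.18
eef_pos: [529.3, 149.8, 162.6]
eef_rot: [3.142, 0.0, 0.254]
wrist_force: [0.6, -0.2, 0.8]
finger_gap: 80.0
```

Call:
{"method": "arm_command", "body": {"rows": [0,0,0,0,80,0,0,0,0,80]}}

```text
clock: 11.42
eef_pos: [528.8, 147.4, 162.6]
eef_rot: [3.142, 0.001, 0.252]
wrist_force: [1.2, 0.2, -0.1]
finger_gap: 80.2
```

```bash
python3 - <<'E'
from h import *
a=snap('wrist','w4'); s=manip.read_state(); print(s['eef_pos'],np.degrees(s['eef_rot']),s['clock'])
E
```

```text
[528.77264699 146.9106141  162.83424027] [1.79995243e+02 1.87495846e-02 1.43631460e+01] 11.475
```

View pics/w4.png

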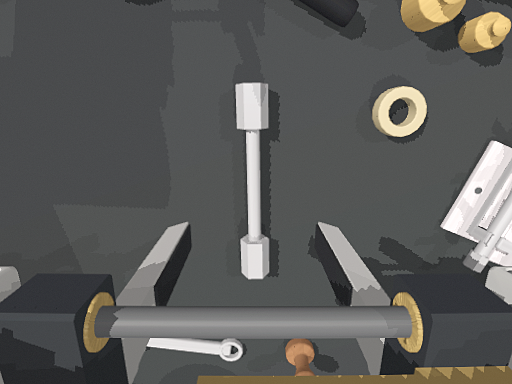

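Long spanner: shank runs from (252,130) to (254,237), heads reach rows 83 and 278.

```bash
python3 - <<'E'
from h import *
c=load('w4')
L(c,'shank',(252,130),(254,237),17); L(c,'ends',(252,83),(254.5,278),18); print(w(c,253,180))
E
```

```text
shank mid [528.2 147.4  17. ] len 118.3 dir 15.5
ends mid [525.2 146.2  18. ] len 215.3 dir 15.2
[535.072659   149.21125366  18.34104172]
```

Call:
{"method": "arm_command", "body": {"rows": [-1,0,-40,0.7,60,0,0,-45,0,60,0,0,-40,0,60,0,0,-20,0,60,0,0,0,0,50]}}

```text
clock: 12.1
eef_pos: [527.1, 146.3, 17.1]
eef_rot: [-3.141, 0.002, 0.262]
wrist_force: [0.1, 0.5, 0.2]
finger_gap: 53.5
```

Call:
{"method": "arm_command", "body": {"rows": [0,0,0,0,40,0,0,0,0,30]}}

```text
clock: 12.35
eef_pos: [528.2, 147.3, 19.2]
eef_rot: [3.141, -0.002, 0.263]
wrist_force: [0.2, -0.1, 0.2]
finger_gap: 33.4
```

Call:
{"method": "arm_command", "body": {"rows": [0,0,-4,0,26,0,0,0,0,8,0,0,0,0,8,0,0,0,0,8,0,0,0,0,8]}}

```text
clock: 12.98
eef_pos: [527.5, 147.4, 14.0]
eef_rot: [3.142, 0.0, 0.264]
wrist_force: [0.1, -2.2, -0.7]
finger_gap: 12.4
```

Call:
{"method": "arm_command", "body": {"rows": [0,0,20,0,8,0,0,40,0,8,0,0,50,0,8,0,0,0,0,8]}}

```text
clock: 13.48
eef_pos: [529.0, 147.9, 127.3]
eef_rot: [3.141, -0.006, 0.264]
wrist_force: [-0.4, -0.6, -2.1]
finger_gap: 12.4
```

Call:
{"method": "arm_command", "body": {"rows": [4,-52.5,0,-2.7,8,4,-52.5,0,-2.7,8,4,-52.5,0,-2.7,8,4,-52.5,0,-2.7,8,4,-52.5,0,-2.7,8]}}

```text
clock: 14.1
eef_pos: [546.9, -116.5, 122.4]
eef_rot: [-3.141, 0.002, 0.027]
wrist_force: [0.6, 0.7, -1.9]
finger_gap: 12.5
```

Call:
{"method": "arm_command", "body": {"rows": [4.5,-52.5,0,-2.8,8,4.5,-52.5,0,-2.8,8,4.5,-52.5,0,-2.8,8,0,0,0,0,8,0,0,0,0,8]}}

```text
clock: 14.72
eef_pos: [560.5, -271.9, 122.5]
eef_rot: [-3.141, 0.002, -0.118]
wrist_force: [-0.1, 0.7, -2.0]
finger_gap: 12.2
```

```bash
python3 - <<'E'
from h import *
a=snap('wrist','w5'); s=manip.read_state(); print(s['eef_pos'],np.degrees(s['eef_rot']),s['clock'])
E
```

```text
[ 560.75448475 -271.41689652  122.89360485] [-1.79950653e+02  8.90507036e-02 -6.72721739e+00] 14.775
```

View pics/w5.png

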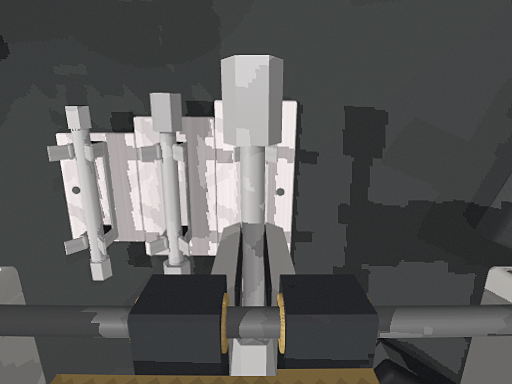

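The long spanner is gripped squarely, its shank at column 253 over the broad step. The other two are in place.

Call:
{"method": "arm_command", "body": {"rows": [1.5,-2,-20,0,8,0,0,-25,0,8,0,0,-25,0,8,0,0,-6,0,8,0,0,0,0,8]}}

```text
clock: 15.4
eef_pos: [562.6, -274.1, 47.7]
eef_rot: [-3.141, 0.0, -0.118]
wrist_force: [-0.5, 0.5, -2.2]
finger_gap: 12.7
```

Call:
{"method": "arm_command", "body": {"rows": [0,0,-3,0,8,0,0,-3,0,8,0,0,0,0,8]}}

```text
clock: 15.78
eef_pos: [563.0, -274.5, 42.6]
eef_rot: [3.141, -0.001, -0.118]
wrist_force: [2.4, 1.9, 2.0]
finger_gap: 12.4
```

Call:
{"method": "arm_command", "body": {"rows": [0,0,-2.5,0,8,0,0,-2.5,0,8,0,0,0,0,8,0,0,0,0,8]}}

```text
clock: 16.27
eef_pos: [563.0, -274.7, 37.4]
eef_rot: [3.141, -0.001, -0.118]
wrist_force: [3.2, 1.4, 1.3]
finger_gap: 12.6
```

Call:
{"method": "arm_command", "body": {"rows": [0,0,-2.5,0,8,0,0,-2.5,0,8,0,0,0,0,8,0,0,0,0,8]}}

```text
clock: 16.77
eef_pos: [561.9, -274.3, 31.1]
eef_rot: [-3.141, 0.002, -0.118]
wrist_force: [0.1, 2.1, -6.6]
finger_gap: 12.6
```

Call:
{"method": "arm_command", "body": {"rows": [0,0,-1,0,8,0,0,0,0,8,0,0,0,0,8]}}

```text
clock: 17.15
eef_pos: [562.3, -274.5, 30.8]
eef_rot: [-3.141, 0.0, -0.118]
wrist_force: [-1.3, 1.8, -5.7]
finger_gap: 12.7
```

Call:
{"method": "arm_command", "body": {"rows": [0,0,-1.5,0,8,0,0,0,0,8,0,0,0,0,8]}}

```text
clock: 17.52
eef_pos: [562.7, -274.6, 29.9]
eef_rot: [3.141, -0.001, -0.118]
wrist_force: [-1.9, 2.6, 3.1]
finger_gap: 12.7
```

Seated on the saddle (force reversed). Release and look.

Call:
{"method": "arm_command", "body": {"rows": [0,0,0,0,34,0,0,0,0,34,0,0,0,0,34,0,0,10,0,34,0,0,40,0,34]}}

```text
clock: 18.15
eef_pos: [561.6, -274.1, 78.6]
eef_rot: [-3.14, 0.003, -0.118]
wrist_force: [0.1, -0.2, 1.3]
finger_gap: 34.3
```

Call:
{"method": "arm_command", "body": {"rows": [-20,15,50,0,60,-30,15,40,0,80,-35,15,25,0,80,-35,15,0,0,80,0,0,0,0,80]}}

```text
clock: 18.77
eef_pos: [441.4, -214.1, 195.8]
eef_rot: [3.141, -0.002, -0.119]
wrist_force: [0.4, 0.2, -0.0]
finger_gap: 79.1
```

```bash
python3 - <<'E'
from h import *
a=snap('wrist','w6'); s=manip.read_state(); print(s['eef_pos'],s['clock'])
cv2.imwrite('pics/w6c.png',cv2.resize(a['image'][:220,150:480],None,fx=2.4,fy=2.4))
E
```

```text
[ 442.442691   -214.55487375  195.65772868] 18.825
```

View pics/w6c.png

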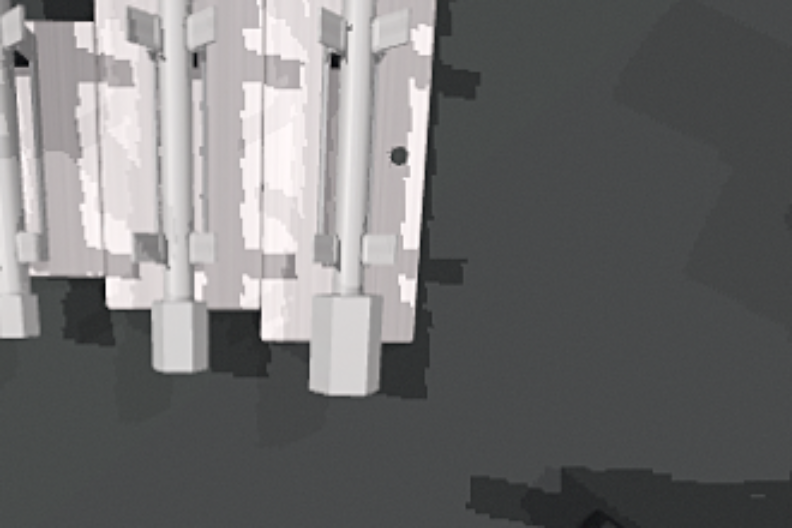

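The long spanner is in both broad-step clips, gap to the near head about 30 px in the crop (≈12 mm), similar to the middle one. I'll check its height and the far gap from the top camera.

```bash
python3 - <<'E'
from h import *
c=load('w6')
for u,v in[(355,120),(352,220),(178,120),(176,200),(8,150),(352,20)]: print(w(c,150+u/2.4,v/2.4).round(1))
a=snap('top','t6')
cv2.imwrite('pics/t6c.png',cv2.resize(a['image'][95:225,275:425],None,fx=4.5,fy=4.5,interpolation=cv2.INTER_CUBIC))
E
```

```text
[ 571.8 -274.4   35.1]
[ 532.1 -269.8   35.9]
[ 580.5 -200.9   34.7]
[ 549.2 -195.6   34.8]
[ 577.5 -128.    35.4]
[ 609.9 -276.5   33.4]
```

View pics/t6c.png

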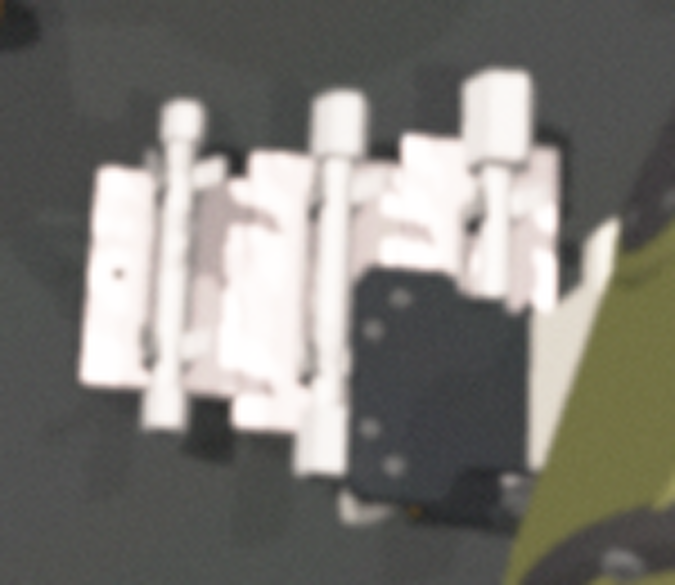

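The three spanners run in size order, but the gripper hides the long one's near head. I'll move aside and check its centring.

Call:
{"method": "arm_command", "body": {"rows": [0,55,10,0,80,0,55,10,0,80,0,55,0,0,80,0,55,0,0,80,0,55,0,0,80]}}

```text
clock: 19.5
eef_pos: [443.1, 62.3, 214.6]
eef_rot: [-3.142, -0.0, -0.118]
wrist_force: [1.1, -0.6, -0.3]
finger_gap: 80.2
```

```bash
python3 - <<'E'
from h import *
a=snap('top','t7')
cv2.imwrite('pics/t7c.png',cv2.resize(a['image'][95:225,275:425],None,fx=4.5,fy=4.5,interpolation=cv2.INTER_CUBIC))
E
```

```text
(no output)
```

View pics/t7c.png

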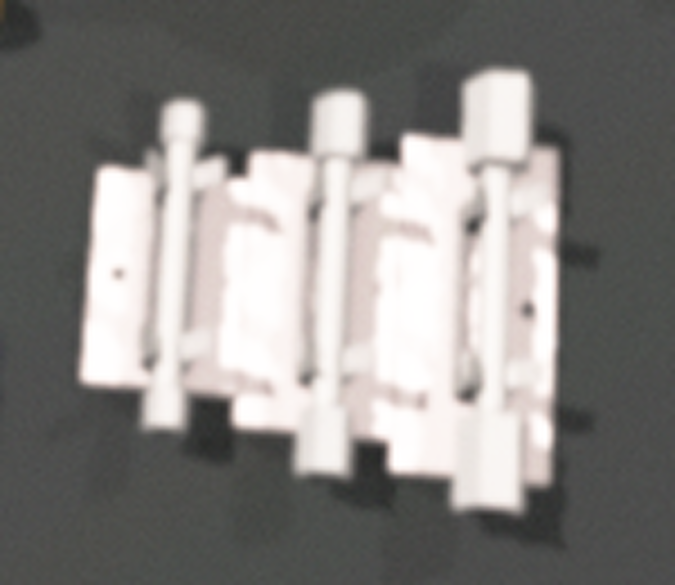

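```bash
python3 - <<'E'
from h import *
c=load('t7'); f=lambda p:((p[0]+.5)/4.5-.5+275,(p[1]+.5)/4.5-.5+95)
for n,a,b,z in[('short',(183,101),(164,431),32),('mid',(341,92),(323,476),32),('long',(498,69),(487,511),32)]: L(c,n,f(a),f(b),z)
print(manip.read_state()['clock'])
E
```

```text
short mid [ 580.7 -123.9   32. ] len 164.9 dir -6.6
mid mid [ 569.7 -198.2   32. ] len 190.5 dir -7.1
long mid [ 564.9 -273.3   32. ] len 218.3 dir -7.1
19.55
```

```bash
python3 -c "
from cell import manip
print(manip.sign_off())"
```

```text
the job is handed in; nothing more can be done
None
```

The short spanner is now clipped in over the rail's narrow end and the long one over its broad end. The middle spanner stayed in its clips, so the three run in size order. I handed the job in at about 19.6 s, with the gripper clear of everything.

- **Seating:** each press showed the clip's downward snap, then an upward force as the shank met the saddle. By the camera depth, all three shank tops stand at about 35 mm, the same height as the middle one (one reading on the long shank was 33 mm).
- **Centring:** the last top view puts the short spanner within about 1 mm of its place. It puts the long one about 3 mm further from the robot than my estimate of its place. The 28 mm heads may bias that reading, and it is well inside the 14 mm of free play, so I left it.
- **Forces:** no reading I saw passed about 9 N, well under the limits.
- **Correction on the way:** the first grip on the short spanner was too near the fingertips, so I opened, lowered 4 mm and gripped again before lifting.

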